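Key the specimen insert into the microscope stage and lock it

ROBOT

A 7-joint arm with a two-finger parallel gripper is mounted at the origin on the work surface. World frame = base frame: x ahead of the robot, y to its left, z up, the work surface at z = 0. Lengths are in m, angles in rad, forces in N, time in s.
With the tool pointing down it reaches from about 0.425 to 0.925 m from the base axis. Payload 6.8 kg.
Tool frame: the origin (TCP) lies where the fingers leave the gripper's body, on its centre line; the fingertips stand 73 mm ahead of it and the grasp point (between the pads) lies 54 mm ahead of it; z points along the fingers, y is the line along which they close (so a half turn about z gives the same grasp; the last joint's range is limited). The gripper opens to 85 mm and grips with 20 to 120 N. Pads are 22 mm wide; open, the fingers measure 114 mm over their backs; the gripper's body (76 mm by 85 mm) begins 54 mm behind the grasp point. The pads swing forward as they close: fully open they stand 13 mm farther back than shut.
Start: joints at [-1.401, 0.477, 0.022, 1.555, -0.011, 1.109, -0.083], TCP at [0.185, 0.649, 0.304] pointing down, gripper open.
Joint ranges: [-2.96, 2.96], [-0.34, 2.1], [-1.41, 1.46], [0.24, 2.44], [-1.37, 4.51], [0.17, 1.92], [-2.96, 2.96]. Speed limits (rad/s): [2.39, 2.39, 3.14, 3.14, 3.14, 3.14, 3.14].

INTERFACE

Orientations are given as a rotation vector (axis times angle).
In Python, from bench import r gives the robot as it stands.
- The arm moves only by the tool advance, called as name([rows], argument=value, ...), one row to a line, values as JSON. Schema: {"type":"object","properties":{"moves":{"type":"array","items":{"type":"object","properties":{"x":{"type":"number"},"y":{"type":"number"},"z":{"type":"number"},"wx":{"type":"number"},"wy":{"type":"number"},"wz":{"type":"number"}},"additionalProperties":false},"minItems":1,"maxItems":5},"finger_gap":{"type":"number"},"grip_force":{"type":"number"},"only":{"type":"string"},"quiet":{"type":"boolean"},"lines":{"type":"string"}},"required":["moves"],"additionalProperties":false}. moves is a list of rows, 1 to 5 of them, each an object with the fields x, y, z (the shift in cm), wx, wy, wz (a rotation vector in rad); a field left out counts as zero; each row is the pose to reach, as a shift and turn from the pose commanded when the call began, along the tool's axes at that moment; what a row does not reach only later rows make up. A row lasts 1/10 s, in which the tool goes at most 0.05 m and 0.15 rad, less where a joint would pass 70% of its speed; a pose out of reach is approached as far as the arm can. finger_gap is the finger opening in m, set as the call begins (left out keeps the last). The fingers move at their own pace and stop on an object; grip_force is the grip in N (left out, the last holds). Time passes only in rows, so rows that do not move let the fingers close. The tool returns the time, the measured TCP pose, the force, the opening and the grip force at its end. only (a regular expression) keeps the lines of the reply that match it, lines (a string "A,B") keeps lines A to B, and quiet returns only ok. Input that does not fit is refused with a message, and nothing moves.
- r.get_obs(): the state, without advancing time (a new reading comes with each control period).
- r.grab_frame(name): name is "side" or "top" or "wrist"; returns (picture, depth): 480x640x3 uint8, blue, green, red; 480x640 float32, m along the optical axis (not along the pixel's ray), 0 where there is no reading.
- r.camera_info(name): a dict with "camera_matrix" (3x3 intrinsics, pixels), "k1" (the pictures are not rectified: a ray, as slopes to the right and down, at radius r is drawn at 1 + k1 r^2 times it, then the intrinsics apply), "R" (3x3) and "t" (3): a world point X has camera coordinates R X + t. Camera axes: x right, y down, z forward; pixel columns grow to the right and rows downward; lengths in m; the calibration is good to about 2 mm. A picture is of the moment at which its call begins: read the wrist's pose just before it. camera_info takes no time and is no camera call; for the wrist camera it gives the pose at the moment of the call.
- r.hand_in(): hands the job in; it is judged then, once.
The state is a dict: "clock": time; "joints": joint angles; "qvel": joint speeds; "tau": joint torques, N m; "tcp_pos": TCP position; "orientation": TCP orientation; "contact_force": force on the tool from outside, world axes, zero at the start; "moment": the same for the moment, N m; "grip_width": finger opening in m; "gripper_force": force on a finger pad.
Only numpy, scipy, OpenCV 4.12 (cv2) and the standard library are available. Lean on these libraries where they do the work, as an engineer would, in place of code of your own. Each camera call takes 0.05 s, during which the arm holds its last target. There are 200 camera calls.

TASK

The round aluminium specimen insert lies loose and turned the wrong way on the black microscope stage. Turn it by pushing its upright pin, without lifting it out of the stage, until its three lugs drop into their matching slots and it lies fully home; then press the brass lock bushing at the edge of the stage straight down until its shoulder is flush on the deck. Do not touch the specimen in the middle of the insert, and leave the objective, the jar and the screwdriver where they are.

Things in the scene. Friction and masses are not known exactly. Their poses are not given: they have to be found in the camera images.
- stage: Black square stage plate fixed to the bench, 180 x 180 mm, its deck (top) 23.5 mm above the bench. Origin: centre of its underside, on the bench and on the pocket's axis; z up. The lock bushing stands at x = -72 mm, y = 0, just past the end of the pocket's longest slot.
- insert: Loose aluminium disc, about 0.3 kg, radius 38 mm, 13 mm thick, with three lugs. Origin: centre of its underside; z up. It starts centred in the bore (0.8 mm play) but resting by its lugs on the deck, origin 16.5 mm above the bench, and turns easily (1 to 3 N at the pin). When its x axis points along the stage's x (within about 1.5 deg) it drops by its weight: origin 10 mm above the bench.
- pin_top (a point): Centre of the top end of the steel turning pin on the insert: upright, 10 mm diameter, 20 mm tall above the insert's top, at x = +32 mm, y = 0 in the insert's frame (on the far side from the long thin lug). Its top is 49.5 mm above the bench at the start, 43 mm when the insert is home.
- pin_home (a point): Point on the stage, 32 mm along the stage's +x from the pocket's axis and 43 mm above the bench: where the pin's top is when the insert is home.
- pocket_floor (a point): Centre of the pocket's steel floor, 10 mm above the bench, axes as the stage: the insert's origin when home. The pocket is a round bore of radius 38.8 mm with three slots running outward, at angles anticlockwise from +x: 60 deg, 33.2 mm wide out to radius 51.6 mm; -60 deg, 23.2 mm wide out to 58.6 mm; 180 deg, 15.2 mm wide out to 65.6 mm.
- specimen: Polished specimen fixed on the middle of the insert, not to be touched: a grey disc of radius 12 mm standing 3 mm above the insert's top. Origin: centre of its underside.
- bushing_top (a point): Centre of the flat top of the brass lock bushing: a shoulder of radius 12 mm, 6 mm thick, on a thinner stem in a bore of the stage. Its top starts 38.5 to 41.5 mm above the bench and is 29.5 mm above it when the shoulder is flush on the deck. It moves straight down only.
- bushing (a joint): How far the lock bushing is pressed in, m: starts between 0 and 0.003; 0.012 when the shoulder is flush on the deck. Tight fit: about 6 N all the way, and it stays where left. Its shoulder overhangs the end of the 180 deg slot by 5 mm, at the start above the passing lugs; once down it traps the long lug, so it must not go down before the insert is home.
- objective: Bystander: microscope objective standing on the bench, radius 15 mm, 46 mm tall. Origin: centre of its underside.
- jar: Bystander: closed jar, radius 24 mm, 50 mm tall, on the bench. Origin: centre of its underside.
- screwdriver: Bystander: screwdriver 150 mm long lying on the bench along its x axis. Origin: near its middle, at its underside.
- long_lug (a point): Tip of the insert's long thin lug, on its top face: 180 deg from the insert's +x, 12 mm wide, out to radius 64 mm. The other lugs: at 60 deg, 30 mm wide to radius 50 mm; at -60 deg, 20 mm wide to radius 57 mm. All are 6 mm thick, tops level with the disc's top. Each fits only its own slot; once dropped in, top 0.5 mm below the deck, the insert cannot turn.

How it is judged:
By the outcome, as a careful person would: the job done as asked, in the order asked, and still so for the second after the job is handed in, with the robot touching nothing.
It also fails if it takes over 51 s, if anything falls off the work surface, if the arm or the gripper's body presses on something with over 40 N, if the wrist force passes 120 N, or if a joint passes its speed limit or range.

## Working session

There is one attempt and no reset: what is moved stays moved. The work goes in short steps, Python scripts to look and compute and a tool call to move; the robot and the scene stay as the last step left them, time stands still between calls to the robot, and variables do not carry over. Pictures are saved under pics/ and viewed, at most 10 in all, crops included, and the job is handed in when it is done.

```bash
ls; mkdir -p pics; python3 - <<'E'
from bench import r
import cv2,numpy as np
o=r.get_obs();print(o)
for n in ("top","side"):
    p,d=r.grab_frame(n);cv2.imwrite(f"pics/{n}0.png",p);np.save(f"pics/{n}0.npy",d)
    print(n,r.camera_info(n))
E
```

```text
bench.py
pics
{'clock': 0.0, 'joints': array([-1.40111919,  0.47781413,  0.0223517 ,  1.55643923, -0.0115144 ,
        1.10928967, -0.08310294]), 'qvel': array([ 8.22275168e-05,  2.11787378e-03,  1.60748010e-03, -2.19239983e-04,
       -1.20149517e-03, -9.52254360e-04, -8.53590906e-04]), 'tau': array([ 2.29228517e-04, -5.96456087e+01,  1.60744652e+00, -2.81204742e+01,
        1.23697377e-02,  9.48821398e-03,  2.45704325e-05]), 'tcp_pos': array([0.18498149, 0.64868871, 0.30292157]), 'orientation': array([-4.34909756e-01, -3.11121648e+00,  2.85539852e-03]), 'contact_force': array([-0.62772681, -0.34232365, -0.10526412]), 'moment': array([-0.020573  ,  0.00956498,  0.01169927]), 'gripper_force': 0.0, 'grip_width': 0.08516246976831052}
top {'camera_matrix': array([[540.29770376,   0.        , 321.1146582 ],
       [  0.        , 540.29770376, 238.35776129],
       [  0.        ,   0.        ,   1.        ]]), 'k1': 0.023727034095698832, 'R': array([[-0.01225211, -0.99986451, -0.01099293],
       [-0.98888962,  0.01374496, -0.14801484],
       [ 0.14814588,  0.0090573 , -0.98892404]]), 't': array([0.04689428, 0.58318841, 0.76773015])}
side {'camera_matrix': array([[514.0201788 ,   0.        , 321.84987776],
       [  0.        , 514.0201788 , 241.24877595],
       [  0.        ,   0.        ,   1.        ]]), 'k1': 0.042886073626742544, 'R': array([[ 0.98674204, -0.16131854, -0.01778963],
       [-0.12901103, -0.7131399 , -0.68904835],
       [ 0.09846978,  0.68220804, -0.724497  ]]), 't': array([-0.57430546,  0.16105235,  0.72448962])}
```

View pics/top0.png

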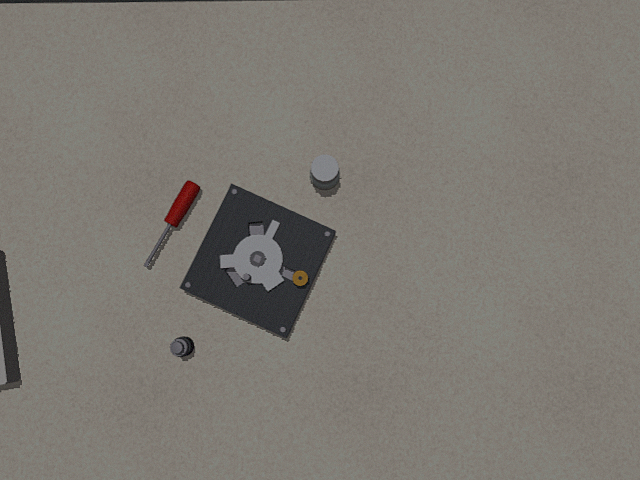

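View pics/side0.png

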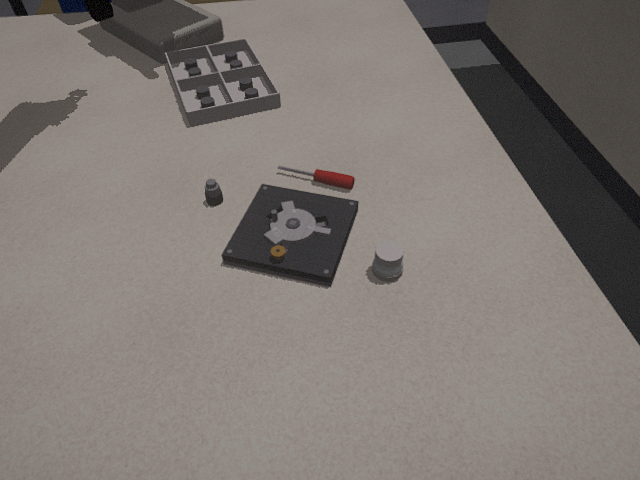

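The top view shows the stage centre and specimen near (258,259), bushing (300,278), pin top (246,277) and long lug tip (275,223). In the side view the bushing is at (278,250), specimen at (293,223) and pin near (274,213). The jar, objective and screwdriver are all clear of the stage.

```bash
cat > h.py <<'E'
import numpy as np,cv2
from scipy.spatial.transform import Rotation as Ro
def ray(c,uv):
    K=c["camera_matrix"]; d=(np.array(uv,float)-K[:2,2])/[K[0,0],K[1,1]]
    s=d.copy()
    for _ in range(10): s=d/(1+c["k1"]*(s@s))
    R=np.array(c["R"]);return -R.T@c["t"], R.T@np.r_[s,1]
def atz(c,uv,z):
    o,v=ray(c,uv);return o+v*(z-o[2])/v[2]
def tri(*cu):
    A=np.zeros((3,3));b=np.zeros(3)
    for c,uv in cu:
        o,v=ray(c,uv);v=v/np.linalg.norm(v);P=np.eye(3)-np.outer(v,v);A+=P;b+=P@o
    x=np.linalg.solve(A,b)
    return x,[1e3*np.linalg.norm(np.cross(x-ray(c,u)[0],ray(c,u)[1]/np.linalg.norm(ray(c,u)[1]))) for c,u in cu]
def proj(c,X):
    p=np.array(c["R"])@X+c["t"];s=p[:2]/p[2];s=s*(1+c["k1"]*(s@s));return s*c["camera_matrix"][0,0]+c["camera_matrix"][:2,2]
def tool(o,d):  # world shift -> tool axes
    return Ro.from_rotvec(o["orientation"]).inv().apply(d)
E
python3 - <<'E'
from bench import r
from h import *
t,s=r.camera_info("top"),r.camera_info("side")
for n,a,b in (("bush",(300,278),(278,250)),("spec",(258,258.5),(293,223)),("pin",(246,277),(273.5,213))):
    print(n,tri((t,a),(s,b)))
for n,u,z in (("c1",(234.5,191.5),.0235),("c2",(327,234),.0235),("c3",(282.5,329.5),.0235),("c4",(187.5,285),.0235),("jar",(325,167),.05),("obj",(179,346),.046)):print(n,atz(t,u,z))
o=r.get_obs();print(Ro.from_rotvec(o["orientation"]).as_matrix())
c=r.camera_info("wrist");print(c, "cam in tool",tool(o,-np.array(c["R"]).T@c["t"]-o["tcp_pos"]))
E
```

```text
bush (array([0.52528113, 0.07150599, 0.04157881]), [np.float64(0.4881186369926977), np.float64(0.4881186369928095)])
spec (array([0.55618691, 0.1353552 , 0.03304702]), [np.float64(0.3596590001071679), np.float64(0.3596590001073764)])
pin (array([0.52698579, 0.15135376, 0.04590009]), [np.float64(0.03378177302809716), np.float64(0.03378177302792522)])
c1 [0.66261935 0.17377215 0.0235    ]
c2 [0.59343575 0.03029905 0.0235    ]
c3 [0.44920756 0.09912801 0.0235    ]
c4 [0.5178445  0.24362309 0.0235    ]
jar [0.69232272 0.0319641  0.05      ]
obj [0.42797528 0.24788563 0.046     ]
[[-9.61685000e-01  2.74156561e-01 -3.74826069e-04]
 [ 2.74156808e-01  9.61683704e-01 -1.58035884e-03]
 [-7.28016241e-05 -1.62256851e-03 -9.99998681e-01]]
{'camera_matrix': array([[355.58731362,   0.        , 314.9769948 ],
       [  0.        , 355.58731362, 241.59905752],
       [  0.        ,   0.        ,   1.        ]]), 'k1': -0.04668042701710477, 'R': array([[ 0.27434301,  0.96163137, -0.00100728],
       [ 0.91951841, -0.26202176,  0.2929684 ],
       [ 0.28146367, -0.08130005, -0.9561216 ]]), 't': array([-0.67506907, -0.03934284,  0.38060985])} cam in tool [ 0.0737675   0.00075852 -0.07171126]
```

Checks: the bushing is 72 mm from the centre, the pin 33 mm from it, and heights are about as stated. Stage x points at about 64.6° in world, and the insert stands at about +88° relative to it, so I turn it clockwise 88°. Now I move above the pin.

Careful with the scale: shifts go in cm. That gives: -0.18 m is -18, -0.15 m is -15.

advance([
  {"x":-3.6,"y":-3,"z":0.8},
  {"x":-7.2,"y":-6,"z":1.6},
  {"x":-10.8,"y":-9,"z":2.4,"wz":0.05},
  {"x":-14.4,"y":-12,"z":3.2,"wz":0.1},
  {"x":-18,"y":-15,"z":4,"wz":0.2},
], finger_gap=0.03, grip_force=20)

```text
clock: 0.6
tcp_pos: [0.3178, 0.4536, 0.2634]
orientation: [-0.747, -3.051, 0.001]
contact_force: [0.9, 0.4, -0.1]
grip_width: 0.0297
gripper_force: 0.0
```

```bash
python3 - <<'E'
from bench import r
from h import *
o=r.get_obs();print(tool(o,np.array([.527,.151,.2])-o["tcp_pos"]),Ro.from_rotvec(o["orientation"]).as_matrix()[:,0],o["joints"])
E
```

```text
[-0.32537759 -0.17158798  0.06340888] [-8.86772529e-01  4.62206096e-01  8.26080869e-05] [-1.15968833  0.32249679  0.10743333  1.89587223 -0.04262518  0.92583155
  0.05821056]
```

Converted, -0.2 m is -20, -0.16 m is -16.

advance([
  {"x":-4,"y":-2.1,"z":0.8},
  {"x":-8,"y":-4.2,"z":1.6},
  {"x":-12,"y":-6.3,"z":2.4},
  {"x":-16,"y":-8.4,"z":3.2},
  {"x":-20,"y":-10.5,"z":4},
])

```text
clock: 1.1
tcp_pos: [0.447, 0.2686, 0.2235]
orientation: [-0.743, -3.052, 0.0]
contact_force: [-0.0, 1.5, 0.3]
grip_width: 0.0298
gripper_force: 0.0
```

advance([
  {"x":-4,"y":-2.1,"z":0.8},
  {"x":-8,"y":-4.2,"z":1.6},
  {"x":-12.5,"y":-6.6,"z":2.34},
  {"x":-12.5,"y":-6.6,"z":2.34},
  {"x":-12.5,"y":-6.6,"z":2.34},
])

```text
clock: 1.6
tcp_pos: [0.5273, 0.1526, 0.2]
orientation: [-0.749, -3.05, 0.001]
contact_force: [0.2, 1.0, -0.0]
grip_width: 0.0299
gripper_force: 0.0
```

```bash
python3 - <<'E'
from bench import r
from h import *
import pickle
o=r.get_obs();c=r.camera_info("wrist");p,d=r.grab_frame("wrist");cv2.imwrite("pics/w1.png",p);pickle.dump(c,open("w1.pkl","wb"))
np.save("w1d.npy",d)
print(o["tcp_pos"],o["joints"])
E
```

```text
[0.52732789 0.15260697 0.20000583] [-0.57525661  0.40282246  0.22510205  1.96548567 -0.12327895  0.78728762
  0.80909623]
```

View pics/w1.png

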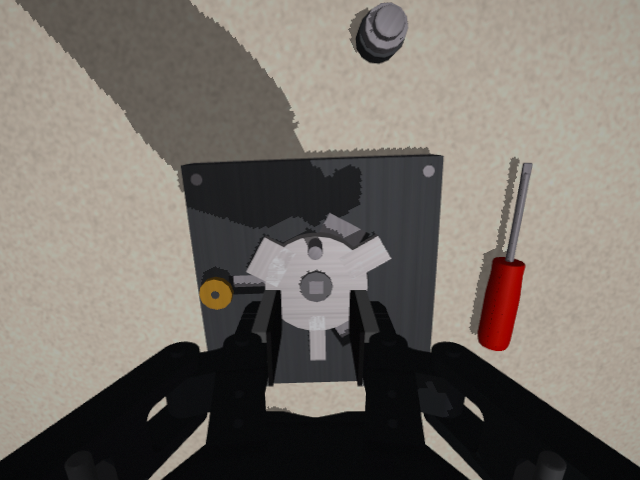

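The wrist view shows the pin top at about (315,253), specimen (316,286), bushing top (215,294), long lug tip (318,360), screw heads (196,180) and (429,171), and the open fingers below.

```bash
python3 - <<'E'
from bench import r
from h import *
import pickle
w=pickle.load(open("w1.pkl","rb"));t,s=r.camera_info("top"),r.camera_info("side");d=np.load("w1d.npy")
for n,a,b,c,z in (("bush",(300,278),(278,250),(215,294.5),.040),("spec",(258,258.5),(293,223),(316,286.5),.0325),("pin",(246,277),(273.5,213),(315,253),.0495)):
    print(n,tri((t,a),(s,b),(w,c)),tri((t,a),(w,c))[0],atz(w,c,z),atz(t,a,z))
    u,v=int(c[0]),int(c[1]);o,ry=ray(w,c);print("  depth",o+ry*np.median(d[v-2:v+3,u-2:u+3]))
for u in((196,180),(429,171)): print(atz(w,u,.0235))
p=cv2.imread("pics/w1.png");cv2.imwrite("pics/w1c.png",cv2.resize(p[215:345,190:410],None,fx=3.6,fy=3.6,interpolation=2))
E
```

```text
bush (array([0.52583159, 0.07234928, 0.04040947]), [np.float64(1.2501623426059132), np.float64(0.23459265153808315), np.float64(1.1823595826347377)]) [0.52607228 0.07200237 0.03907147] [0.52692248 0.07281481 0.04      ] [0.52491291 0.07154888 0.04      ]
  depth [0.5263198  0.07388483 0.04215892]
spec (array([0.55695924, 0.13697294, 0.03138381]), [np.float64(1.6898828588537427), np.float64(0.32136698031408995), np.float64(1.8016757406545056)]) [0.55750186 0.1368768  0.02980837] [0.55781668 0.13846884 0.0325    ] [0.55588749 0.13540135 0.0325    ]
  depth [0.5568959  0.13894288 0.03480463]
pin (array([0.5280141 , 0.15151715, 0.04651113]), [np.float64(1.0663882327539382), np.float64(1.2048901519091162), np.float64(2.2506025462225763)]) [0.52796569 0.15170296 0.04982445] [0.52937285 0.15251252 0.0495    ] [0.52673404 0.15081906 0.0495    ]
  depth [0.52878849 0.15281859 0.05143423]
[0.45114128 0.09968138 0.0235    ]
[0.52068391 0.24613082 0.0235    ]
```

View pics/w1c.png

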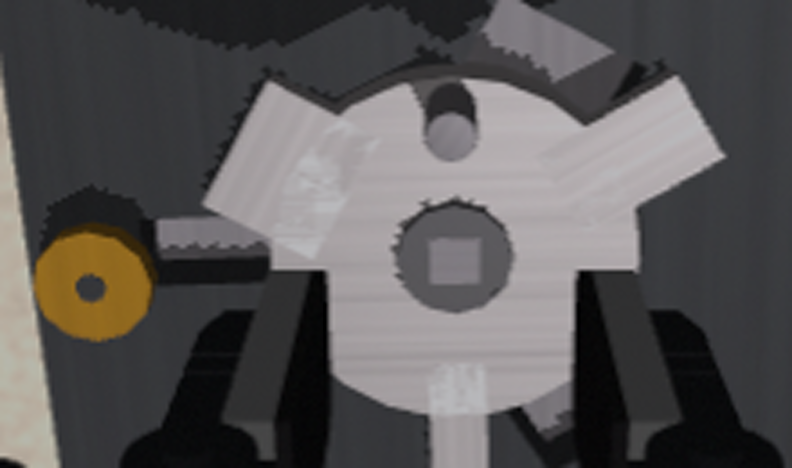

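advance([
  {"y":-0.1,"z":3},
  {"y":-0.1,"z":6},
  {"y":-0.1,"z":7.5},
  {"y":-0.1,"z":8.5},
  {"y":-0.1,"z":8.8},
])

```text
clock: 2.15
tcp_pos: [0.5256, 0.1548, 0.1118]
orientation: [-0.739, -3.052, 0.0]
contact_force: [-0.1, -0.1, 0.5]
grip_width: 0.0302
gripper_force: 0.0
```

advance([
  {},
  {},
  {},
], finger_gap=0.014, grip_force=20)

```text
clock: 2.45
tcp_pos: [0.5271, 0.1536, 0.1134]
orientation: [0.743, 3.051, 0.002]
contact_force: [0.1, -0.5, -0.5]
grip_width: 0.0142
gripper_force: 0.0
```

```bash
python3 - <<'E'
from bench import r
from h import *
p,d=r.grab_frame("wrist");q,d=r.grab_frame("side")
cv2.imwrite("pics/a2.png",np.hstack([cv2.resize(p[150:400,200:440],(400,417)),cv2.resize(q[150:270,215:330],(400,417))]))
E
```

```text
(no output)
```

View pics/a2.png

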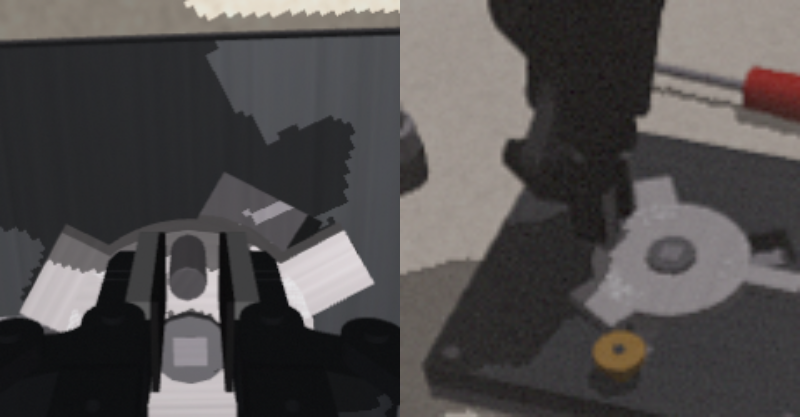

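The pin top at crop (188,283) sits between the pads, and the fingers are clear of the specimen. Now I sweep clockwise with the tool turning along.

Converted, 0.0186 m is 1.86, 0.0152 m is 1.52.

advance([
  {"x":-0.02,"y":0.4,"z":0.2,"wz":0.12},
  {"x":-0.09,"y":0.78,"z":0.2,"wz":0.24},
  {"x":-0.21,"y":1.16,"z":0.2,"wz":0.36},
  {"x":-0.37,"y":1.52,"z":0.2,"wz":0.48},
  {"x":-0.58,"y":1.86,"z":0.2,"wz":0.6},
])

```text
clock: 3.05
tcp_pos: [0.54, 0.167, 0.1107]
orientation: [-1.619, -2.692, 0.001]
contact_force: [-1.5, -0.3, 0.1]
grip_width: 0.0136
gripper_force: 0.7
```

advance([
  {"x":-0.02,"y":0.4,"wz":0.12},
  {"x":-0.09,"y":0.78,"wz":0.24},
  {"x":-0.21,"y":1.16,"wz":0.36},
  {"x":-0.37,"y":1.52,"wz":0.48},
  {"x":-0.58,"y":1.86,"wz":0.6},
])

```text
clock: 3.55
tcp_pos: [0.559, 0.171, 0.1106]
orientation: [-2.341, -2.093, 0.001]
contact_force: [-1.5, 0.2, 0.5]
grip_width: 0.0142
gripper_force: 0.8
```

advance([
  {},
  {},
])

```text
clock: 3.75
tcp_pos: [0.5595, 0.171, 0.1106]
orientation: [2.333, 2.103, 0.0]
contact_force: [0.3, 0.3, 0.8]
grip_width: 0.0137
gripper_force: 0.0
```

```bash
cat > look.py <<'E'
import sys
from bench import r
from h import *
o=r.get_obs();C=np.array([.557,.137]);v=o["tcp_pos"][:2]-C;X=Ro.from_rotvec(o["orientation"]).as_matrix()[:2,0]
print("tcp ang",np.degrees(np.arctan2(v[1],v[0])),"R",np.hypot(*v),"tool ang",np.degrees(np.arctan2(X[1],X[0])))
p,d=r.grab_frame("wrist");q,d=r.grab_frame("side")
cv2.imwrite(sys.argv[1],np.hstack([cv2.resize(p[150:400,200:440],(400,417)),cv2.resize(q[150:270,215:330],(400,417))]))
E
python3 look.py pics/a3.png
```

```text
tcp ang 85.8574825424354 R 0.034099013680844 tool ang 84.05636552485728
```

View pics/a3.png

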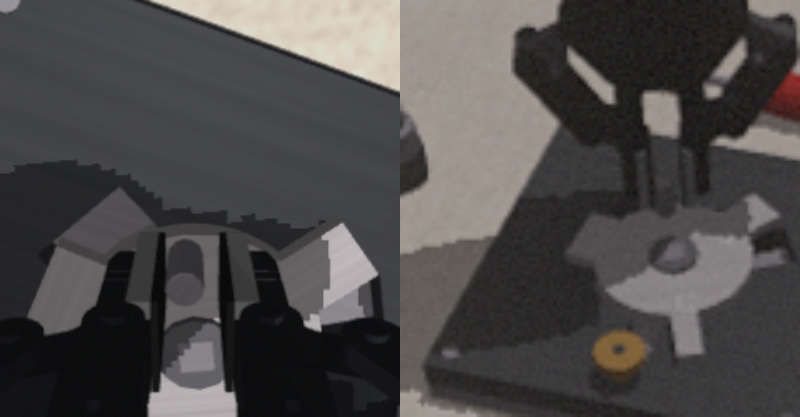

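Insert and pin have followed, with about 20° left: the pin is at crop (185,290) between the pads, and the long lug at (685,330) is approaching the bushing slot. I continue slowly.

Converted, 0.01 m is 1, 0.0091 m is 0.91.

advance([
  {"x":-0.01,"y":0.27,"wz":0.08},
  {"x":-0.04,"y":0.54,"wz":0.16},
  {"x":-0.1,"y":0.81,"wz":0.24},
  {"x":-0.12,"y":0.91,"wz":0.27},
  {"x":-0.15,"y":1,"wz":0.3},
])

```text
clock: 4.35
tcp_pos: [0.5689, 0.1686, 0.1105]
orientation: [-2.623, -1.727, 0.001]
contact_force: [-1.8, 1.6, 0.0]
grip_width: 0.0142
gripper_force: 1.0
```

advance([
  {"y":0.07,"wz":0.02},
  {"y":0.14,"wz":0.04},
  {"y":0.2,"wz":0.06},
  {"x":-0.01,"y":0.27,"wz":0.08},
  {"x":-0.02,"y":0.34,"wz":0.1},
])

```text
clock: 4.85
tcp_pos: [0.5724, 0.1667, 0.1105]
orientation: [2.708, 1.591, 0.0]
contact_force: [0.2, -0.1, -0.1]
grip_width: 0.0139
gripper_force: 0.0
```

advance([
  {"y":0.07,"wz":0.02},
  {"y":0.14,"wz":0.04},
  {"y":0.14,"wz":0.04},
  {"y":0.14,"wz":0.04},
])

```text
clock: 5.25
tcp_pos: [0.5736, 0.166, 0.1105]
orientation: [2.739, 1.539, 0.0]
contact_force: [0.2, 0.0, -0.1]
grip_width: 0.014
gripper_force: 0.1
```

```bash
python3 look.py pics/a4.png
```

```text
tcp ang 60.153678536424735 R 0.033397379150159834 tool ang 58.65611623991929
```

View pics/a4.png

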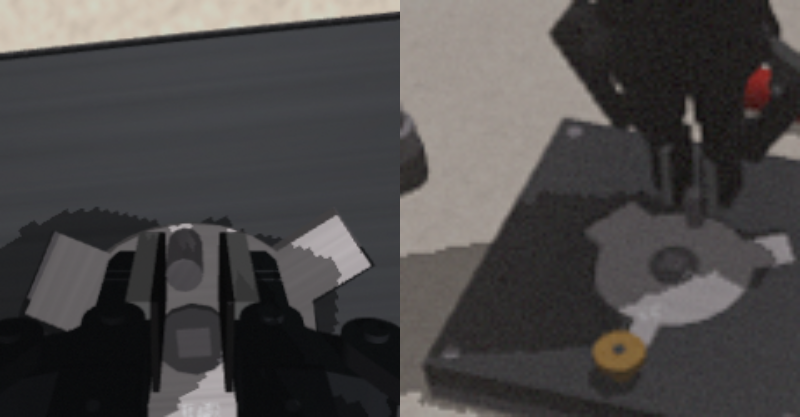

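The pin at crop (185,275) touches the trailing pad, and the long lug points into the bushing slot. The lugs look still on the deck, so I measure heights.

```bash
cat > meas.py <<'E'
from bench import r
from h import *
def pts(c,d,us):
    out=[]
    for u in us:
        o,v=ray(c,u);a,b=int(u[0]),int(u[1]);out.append(o+v*np.median(d[b-1:b+2,a-1:a+2]))
    return np.round(np.array(out)*1e3,1)
c=r.camera_info("wrist");p,d=r.grab_frame("wrist")
f=lambda x,y:(200+x*.6,150+y*.6)
n=["lugL","lugR","deckmid","deckL","deckR","pin","spec","slug"]
for a,b in zip(n,pts(c,d,[f(70,265),f(335,240),f(188,190),f(70,190),f(350,180),f(184,275),f(193,340),f(193,410)])):print(a,b)
E
python3 meas.py
```

```text
lugL [539.5 178.1  24.4]
lugR [610.3 144.4  24.4]
deckmid [581.9 180.5  25.4]
deckL [553.3 197.7  25.1]
deckR [622.5 159.3  25.4]
pin [572.7 167.1  44.8]
spec [558.5 139.2  28.1]
slug [543.6 114.7  24.9]
```

All lug tops read about 0.9 mm below the deck and the pin top about 43 mm after allowing for bias, so the insert is home. I back off, lift clear and close the fingers.

Converted, -0.07 m is -7, -0.05 m is -5.

advance([
  {"y":-0.15},
  {"y":-0.15,"z":-2},
  {"y":-0.15,"z":-5},
  {"y":-0.15,"z":-7},
  {"y":-0.15,"z":-7},
])

```text
clock: 5.9
tcp_pos: [0.5738, 0.1671, 0.1832]
orientation: [2.739, 1.538, 0.008]
contact_force: [1.5, 0.6, 0.1]
grip_width: 0.014
gripper_force: 0.0
```

advance([
  {},
  {},
], finger_gap=0, grip_force=20)

```text
clock: 6.1
tcp_pos: [0.5715, 0.167, 0.1796]
orientation: [-2.738, -1.539, 0.002]
contact_force: [1.1, 0.4, 0.5]
grip_width: -0.0003
gripper_force: 0.0
```

```bash
python3 - <<'E'
from bench import r
from h import *
o=r.get_obs();print(tool(o,np.array([.526,.0722,.125])-o["tcp_pos"]),o["tcp_pos"])
E
```

```text
[-0.10453487  0.01046469  0.05466223] [0.57149592 0.16695615 0.1795564 ]
```

Converted, -0.1045 m is -10.45, -0.07 m is -7.

advance([
  {"x":-3.5,"y":0.35},
  {"x":-7,"y":0.7},
  {"x":-10.45,"y":1.05},
  {"x":-10.45,"y":1.05,"z":3},
  {"x":-10.45,"y":1.05,"z":5},
])

```text
clock: 6.6
tcp_pos: [0.5256, 0.071, 0.129]
orientation: [-2.74, -1.536, 0.002]
contact_force: [0.4, 0.7, 0.2]
grip_width: -0.0002
gripper_force: 0.0
```

advance([
  {},
  {},
])

```text
clock: 6.8
tcp_pos: [0.5265, 0.072, 0.1301]
orientation: [-2.739, -1.539, 0.003]
contact_force: [0.4, 0.2, 0.5]
grip_width: 0.0
gripper_force: 0.0
```

```bash
python3 - <<'E'
from bench import r
from h import *
p,d=r.grab_frame("wrist");q,d=r.grab_frame("side")
cv2.imwrite("pics/a5.png",np.hstack([cv2.resize(p[150:400,200:440],(400,417)),cv2.resize(q[150:270,215:330],(400,417))]))
E
```

```text
(no output)
```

View pics/a5.png

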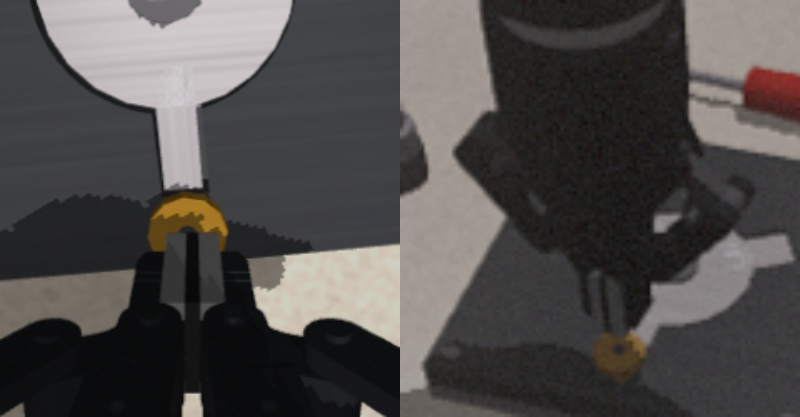

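The insert lies flush with its long lug in its slot (gaps at crop (155,150) and (205,150)). The closed tips stand above the bushing, at (188,228). I press down.

Converted, 0.022 m is 2.2, 0.02 m is 2.

advance([
  {"z":0.7},
  {"z":1.3},
  {"z":1.7},
  {"z":2},
  {"z":2.2},
])

```text
clock: 7.4
tcp_pos: [0.5267, 0.0723, 0.1085]
orientation: [-2.738, -1.538, 0.0]
contact_force: [-1.5, 0.8, 6.1]
grip_width: 0.0
gripper_force: 2.8
```

advance([
  {"z":0.15},
  {"z":0.3},
  {"z":0.4},
  {"z":0.45},
  {"z":0.5},
])

```text
clock: 7.9
tcp_pos: [0.5267, 0.0723, 0.1036]
orientation: [-2.738, -1.539, 0.0]
contact_force: [-2.4, 1.5, 5.9]
grip_width: 0.0003
gripper_force: 2.8
```

Converted, 0.0025 m is 0.25, 0.002 m is 0.2.

advance([
  {"z":0.08},
  {"z":0.14},
  {"z":0.2},
  {"z":0.25},
])

```text
clock: 8.3
tcp_pos: [0.5268, 0.0722, 0.102]
orientation: [-2.738, -1.538, -0.0]
contact_force: [-6.7, 0.6, 22.9]
grip_width: 0.0
gripper_force: 11.6
```

The force rose to 23 N at tip height 29 mm, so the shoulder is flush. I lift off and check.

Converted, -0.14 m is -14, -0.12 m is -12.

advance([
  {"z":-1},
  {"z":-4},
  {"z":-8},
  {"x":-4,"z":-12},
  {"x":-8,"z":-14},
])

```text
clock: 8.8
tcp_pos: [0.4869, 0.0049, 0.2426]
orientation: [2.735, 1.543, 0.005]
contact_force: [0.9, -0.4, 0.8]
grip_width: -0.0001
gripper_force: 0.0
```

advance([
  {},
  {},
  {},
])

```text
clock: 9.1
tcp_pos: [0.4858, 0.0055, 0.2402]
orientation: [-2.738, -1.54, 0.0]
contact_force: [0.2, 0.1, 0.7]
grip_width: -0.0001
gripper_force: 0.0
```

```bash
python3 - <<'E'
from bench import r
from h import *
import pickle
p,d=r.grab_frame("wrist");q,_=r.grab_frame("side");pickle.dump((r.camera_info("wrist"),d),open("w6.pkl","wb"))
cv2.imwrite("pics/a6.png",np.hstack([p[0:480:1,160:560],cv2.resize(q[170:290,220:320],(400,480))]))
E
```

```text
(no output)
```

View pics/a6.png

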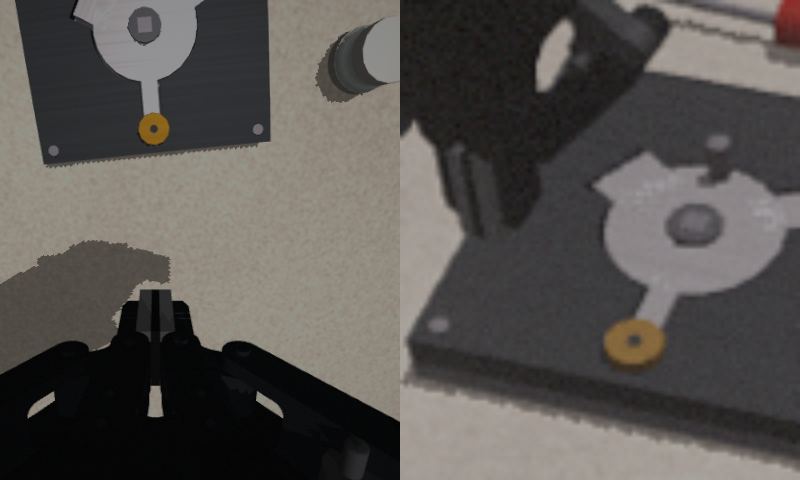

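The bushing at (154,129) lies on the deck with no gap, the insert is home, and the bystanders are in place. I check the bushing height above the deck before handing in.

```bash
python3 - <<'E'
from h import *
import pickle
c,d=pickle.load(open("w6.pkl","rb"))
def hz(u):
    o,v=ray(c,u);a,b=int(u[0]),int(u[1]);return np.round(1e3*(o+v*np.median(d[b-1:b+2,a-1:a+2])),1)
for n,x in dict(bush1=(306,124),bush2=(322,132),bush3=(305,133),deckL=(280,125),deckR=(350,125),lug=(311,95),deck2=(285,95),deck3=(340,95),ins=(330,60)).items():print(n,hz(x))
E
```

```text
bush1 [523.1  79.2  30.9]
bush2 [530.4  67.9  31.4]
bush3 [519.   74.   31.1]
deckL [505.6  89.2  24.8]
deckR [551.6  61.2  25.3]
lug [537.3  95.3  24.4]
deck2 [520.5 105.5  24.8]
deck3 [556.   84.   24.6]
ins [562.  108.8  24.9]
```

```bash
python3 -c "
from bench import r
print(r.hand_in())"
```

```text
the job is handed in; nothing more can be done
None
```

The insert is home in its slots and the lock bushing is pressed flush: its top measured 6.1 mm above the deck against 6 mm expected. The specimen and the bystanders were not touched, and the job was handed in at about 9 s.

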